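# Bolt, tug-test and tip a puppet-parts drawer

### The job

Empty the green drawer of puppet shoes into the tray under it by turning its cradle right over with the red bar. First make sure the bolt really holds the drawer down: it may be open, or the drawer's lip may be lying on top of it, so seat the drawer, shut the bolt fully over the lip, and then, with the cradle still upright, give the drawer's wooden tab a firm but gentle upward tug of about 15 N for about a second. Leave the cradle upside down with the drawer still bolted in it and all three shoes in the tray, and do not disturb the glue, the paint jar or the brush.

Things in the scene. Friction and masses are not known exactly. Their poses are not given: they have to be found in the camera images.
- tipper: Fixed wooden stand. Origin on the table under the cradle's middle; x runs along the level hinge axis from the bolt end (-x, nearer the robot) to the far end, z up. Posts 50 mm wide, 152 mm high at x -160 and +104 mm carry the axis 130 mm above the table; a fixed plywood tray lies between them.
- tray_floor (a point): Centre of the inner floor of the catch tray, 13 mm above the table. The tray is 195 mm (stand x) by 220 mm (stand y) outside, walls 5 mm thick, rims 53 mm above the table; its inside runs from y -70 to +140 mm and x -92 to +92 mm of the stand.
- cradle: Grey cradle, origin on the hinge axis, axes as the stand's while upright (at the start, on a stop). It turns half a turn to a second stop: the bar starts at -y, goes over the top and down at +y; the drawer's top turns towards +y. The bar is heavy, so it falls to the nearer stop when let go. Seat 22 mm below the axis. Guides leave the drawer 2 mm play; a fixed lip holds its rear, only the bolt stops its front lifting.
- turn_bar (a point): Middle of the red turning bar, a round bar 12 mm thick and 90 mm long between its arms, parallel to the hinge axis and 95 mm from it (37 mm clear of the cradle's side). It rotates freely enough between finger pads that a gripper can point down all the way round.
- bolt: Steel slide bolt on the cradle's front, yellow knob. Origin at the knob's foot on the tongue's underside. In the cradle frame x is -108 mm shut, -134 mm open, both on stops; z -2 mm. Friction 1.5 N. Tongue 24 mm wide, 6 thick, its tip 37 mm in +x of the origin; shut, it overlaps the lip by 14 mm, 2 mm above a seated lip. Starts anywhere from shut to nearly open.
- bolt_knob (a point): On the axis of the yellow bolt knob, a round upright post 16 mm thick and 34 mm tall; this point is 30 mm above the tongue's underside, 10 mm below the knob's top; guide cheeks beside the tongue rise to 23 mm below this point.
- drawer: Loose green open drawer 130 (x) x 90 (y) x 42 mm, 0.3 kg, in the cradle, same axes when seated. Origin at the centre of its underside. If the bolt starts more than about half shut it lies UNDER the lip: the front then stands 13 mm high, tilted 5 degrees, not held; it drops home when the bolt is drawn fully.
- drawer_lip (a point): Top of the steel front lip of the drawer, 5 mm before its tip. The lip sticks out 20 mm from the front (-x) wall, 50 mm wide, 5 mm thick, top 18 mm above the underside. Seated it is 4 mm below the hinge axis; with a correctly shut bolt it can rise only 2 mm.
- drawer_tab (a point): On the upright wooden pull tab at the middle of the drawer's front, in drawer frame x -66 mm, 65 mm above the underside. The tab is 10 mm (x) by 18 mm (y) and its top is 16 mm above this point; it rises 39 mm above the drawer's rim. Pinch it across y.
- shoe_red: Red wooden puppet shoe, 62 x 24 x 30 mm, 35 g, origin under its sole; loose in the drawer.
- shoe_blue: Blue wooden puppet shoe, same size, loose in the drawer.
- shoe_yellow: Yellow wooden puppet shoe, same size, loose in the drawer.
- glue: Bystander: white glue bottle, 56 mm diameter, 150 mm tall, origin under its base.
- paint_jar: Bystander: amber paint jar, 64 mm diameter, 75 mm tall, origin under its base.
- brush: Bystander: paint brush lying on the table, origin under its middle.
Things that resemble listed ones, but are neither listed nor needed, are in the scene too. Of the things like the shoe_yellow, leave any that is purple, turquoise or white; of the rest the larger one is meant.

How it is judged (in metres and radians):
On the way, in this order (a step that is already met when the one before it is completed fails the run):
1. with the cradle upright and the bolt shut over the seated lip, the drawer is tugged up against the bolt with more than 4 N (contact force between drawer and bolt above 4 N and contact force between the fingers and drawer above 2 N and angle between cradle's own z axis and vertical below 0.15 rad and x of bolt in the frame of cradle above -0.112 m and z of drawer_lip in the frame of cradle between -0.009 and 0.001 m), for 0.3 s.
2. the cradle is turned right over (angle between cradle's own z axis and vertical above 2.97 rad), for 0.2 s.
At the end, for the whole second after the job is handed in: Cradle upside down (within 10 degrees of a half turn), bolt within 4 mm of fully shut, the drawer still in its seat under the bolt (front lip within 5 mm of its seated height in the cradle, middle within 7 mm), all three shoes lying in the catch tray, everything at rest (angle between cradle's own z axis and vertical above 2.97 rad and x of bolt in the frame of cradle above -0.112 m and z of drawer_lip in the frame of cradle between -0.009 and 0.001 m and z of drawer in the frame of cradle below -0.015 m and x of shoe_red in the frame of tipper between -0.0975 and 0.0975 m and y of shoe_red in the frame of tipper between -0.075 and 0.145 m and height (world z) of each of shoe_red, shoe_blue, shoe_yellow below 0.055 m and linear speed of each of shoe_red, shoe_blue, shoe_yellow, drawer below 0.03 m/s and x of shoe_blue in the frame of tipper between -0.0975 and 0.0975 m and y of shoe_blue in the frame of tipper between -0.075 and 0.145 m and x of shoe_yellow in the frame of tipper between -0.0975 and 0.0975 m and y of shoe_yellow in the frame of tipper between -0.075 and 0.145 m); the robot touches nothing.
It fails at once if the drawer is yanked against its bolt with more than 45 N (contact force between drawer and bolt above 45 N).
It fails at once if the drawer comes out of the cradle (distance between drawer and cradle above 0.06 m).
It fails at once if the glue is moved more than 25 mm (distance of glue from where it was at the start of the episode above 0.025 m).
It fails at once if the paint jar is moved more than 25 mm (distance of paint_jar from where it was at the start of the episode above 0.025 m).
It fails at once if the brush is moved more than 25 mm (distance of brush from where it was at the start of the episode above 0.025 m).
It also fails if it takes over 70 s, if anything falls off the work surface, if the arm or the gripper's body presses on something with over 40 N, if the wrist force passes 120 N, or if a joint passes its speed limit or range.

### The arm

A 6-joint arm with a two-finger parallel gripper is mounted at the origin on the work surface. World frame = base frame: x ahead of the robot, y to its left, z up, the work surface at z = 0. Lengths are in m, angles in degrees, forces in N, time in s.
With the tool pointing down it reaches from about 0.35 to 0.875 m from the base axis. Payload 4.2 kg.
Tool frame: the origin (TCP) lies midway between the tips of the shut fingers; the grasp point (between the pads) lies 19 mm behind it; z points along the fingers, y is the line along which they close (so a half turn about z gives the same grasp; the last joint's range is limited). The gripper opens to 87 mm and grips with 3 to 60 N. Pads are 19 mm wide; open, the fingers measure 117 mm over their backs; the gripper's body (75 mm by 190 mm) begins 51 mm behind the grasp point.
Start: joints at [83.514, 22.042, 0.453, 0, -68.411, -14.817], TCP at [0.227, 0.582, 0.223] pointing down, gripper open.
Joint ranges: [-179.83, 179.83], [-69.29, 118.12], [-61.27, 80.66], [-181.25, 117.63], [-171.15, -9.14], [-177.46, 177.46]. Speed limits (degrees/s): [159.86, 159.86, 180, 180, 180, 180].

### API

Orientations are given as a 3x3 rotation matrix whose columns are the frame's x, y, z axes.
In Python, from station import r, cams gives the robot as it stands.
- The arm moves only by the tool play_rows, never from a script. Its argument "commands" is text: rows parted by semicolons, each of 6 numbers parted by spaces: the shift along the world's x, y, z normalised to -1 to 1, where 1 is 30 mm, then the turn, a rotation vector about the world's x, y, z normalised to -1 to 1, where 1 is 0.15 rad. A call has 1 to 20 rows; each row shifts and turns the commanded pose from where the row before left it; what a row does not reach is not made up. A row lasts 1/10 s, in which the tool goes at most 50 mm and 8.59 degrees, less where a joint would pass 70% of its speed; a pose out of reach is approached as far as the arm can. A call with a number of a shift or a turn outside -1 to 1 is refused whole. A call with a gripper value outside its range is refused whole. "grip" is the finger opening in mm, from 0 to 87, set as the call begins (left out, the last holds). The fingers move at their own pace and stop on an object; the grip force is fixed at half the most. Time passes only in rows, so rows that do not move let the fingers close. It gives the time, the measured TCP pose, the force, the opening and the grip force at its end, in the units of the state.
- r.sense(): the state, without advancing time (a new reading comes with each control period).
- cams.capture(name): name is "scene" or "top" or "wrist"; returns (picture, depth): 400x640x3 uint8, blue, green, red; 400x640 float32, m along the optical axis (not along the pixel's ray), 0 where there is no reading.
- cams.camera_info(name): a dict with "mtx" (3x3 intrinsics, pixels), "R" (3x3) and "t" (3): a world point X has camera coordinates R X + t. Camera axes: x right, y down, z forward; pixel columns grow to the right and rows downward; lengths in m; the calibration is good to about 2 mm. A picture is of the moment at which its call begins: read the wrist's pose just before it. camera_info takes no time and is no camera call; for the wrist camera it gives the pose at the moment of the call.
- r.finish_job(): hands the job in; it is judged then, once.
The state is a dict: "time_s": time; "joints": joint angles; "joint_velocities": joint speeds; "effort": joint torques, N m; "tcp_pos": TCP position; "ee_rot": TCP orientation; "wrist_force": force on the tool from outside, world axes, zero at the start; "moment": the same for the moment, N m; "gripper_width": opening from 0.0 (shut) to 1.0 (fully open); "gripper_force": force on a finger pad.
Only numpy, scipy, OpenCV 4.12 (cv2) and the standard library are available. Lean on these libraries where they do the work, as an engineer would, in place of code of your own. Each camera call takes 0.05 s, during which the arm holds its last target. There are 200 camera calls.

## Working session

There is one attempt and no reset: what is moved stays moved. The work goes in short steps, Python scripts to look and compute and a tool call to move; the robot and the scene stay as the last step left them, time stands still between calls to the robot, and variables do not carry over. Pictures are saved under pics/ and viewed, at most 10 in all, crops included, and the job is handed in when it is done.

Besides the shell and the picture viewer there is one more tool, called after "Request:" as name(argument=value, ...) on one line, values as JSON. play_rows: Moves the arm, as the interface text tells. Scaled input: -1 to 1 covers 30 mm each way for a shift and 0.15 rad each way for a turn. Its arguments: {"type":"object","properties":{"commands":{"type":"string"},"grip":{"type":"number"}},"required":["commands"]}

```bash
mkdir -p pics; ls; python3 - <<'E'
from station import r,cams
import cv2,numpy as np
s=r.sense(); print(s['time_s'],s['tcp_pos'],s['ee_rot'],s['gripper_width'])
for n in ("scene","top"):
    p,d=cams.capture(n); cv2.imwrite(f"pics/{n}0.png",p); np.save(f"pics/{n}0.npy",d)
    i=cams.camera_info(n); np.savez(f"pics/{n}0.npz",**i); print(n,i)
E
```

```text
pics
0.0 [0.22681198 0.58173142 0.22145299] [[ 9.31596471e-01 -3.63493448e-01 -7.26519986e-04]
 [-3.63494165e-01 -9.31594148e-01 -2.08188039e-03]
 [ 7.99281134e-05  2.20355820e-03 -9.99997569e-01]] 1.002997385232332
scene {'mtx': array([[434.57727672,   0.        , 322.46985897],
       [  0.        , 434.57727672, 203.84319221],
       [  0.        ,   0.        ,   1.        ]]), 'R': array([[-1.20572468e-02,  9.99838962e-01,  1.32918682e-02],
       [ 7.05263619e-01,  1.79266168e-02, -7.08718466e-01],
       [-7.08842613e-01,  8.29077612e-04, -7.05366190e-01]]), 't': array([-0.0030624 , -0.36169033,  1.51906562])}
top {'mtx': array([[459.59279795,   0.        , 317.52764946],
       [  0.        , 459.59279795, 200.3821857 ],
       [  0.        ,   0.        ,   1.        ]]), 'R': array([[ 0.02490249, -0.99965655, -0.0081634 ],
       [-0.99694706, -0.02422885, -0.07422616],
       [ 0.07400288,  0.00998689, -0.99720802]]), 't': array([9.66397923e-04, 6.39083169e-01, 1.25804677e+00])}
```

View pics/top0.png

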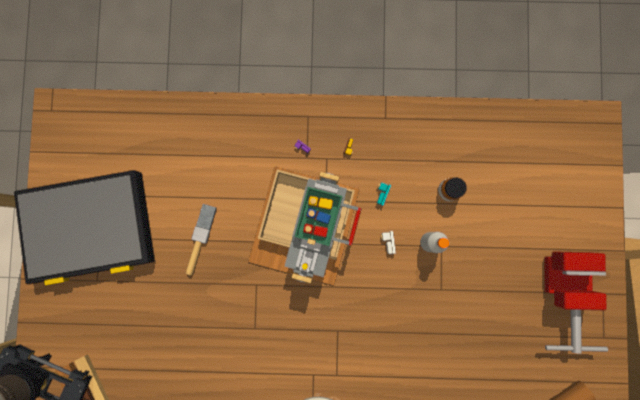

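View pics/scene0.png

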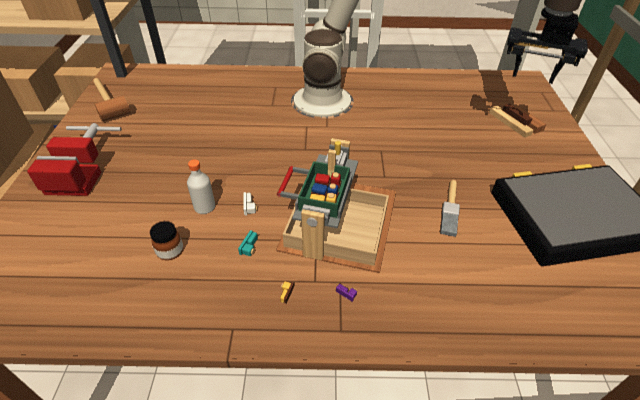

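The top view shows the stand at about (315,225). Its bolt end, with the yellow knob, is near (304,268), the red bar is at (354,226) and the far post is at (328,178). Two things could be the yellow shoe: the one in the drawer at (325,203) and a small yellow one on the table at (349,147). The drawer one is larger and is the one meant; I'll confirm it in a crop.

```bash
cat > h.py <<'E'
import numpy as np,cv2
def ray(i,u,v,z):
    "world point on plane z through pixel"
    R,t=i['R'],i['t']; c=-R.T@t
    d=R.T@np.linalg.solve(i['mtx'],[u,v,1.0]); return c+d*(z-c[2])/d[2]
def pt(i,u,v,d):
    return i['R'].T@(np.linalg.solve(i['mtx'],[u,v,1.0])*d-i['t'])
def cloud(i,D):
    v,u=np.mgrid[:D.shape[0],:D.shape[1]]
    P=np.stack([u,v,np.ones_like(u)],-1)@np.linalg.inv(i['mtx']).T*D[...,None]
    return (P-i['t'])@i['R']
E
python3 - <<'E'
import cv2,numpy as np
from h import *
a=cv2.imread("pics/top0.png")[160:300,240:380]; b=cv2.imread("pics/scene0.png")[125:275,265:405]
a=cv2.resize(a,(560,560),interpolation=cv2.INTER_CUBIC)
cv2.imwrite("pics/crop1.png",a)
i=np.load("pics/top0.npz");D=np.load("pics/top0.npy");W=cloud(i,D)
hsv=cv2.cvtColor(cv2.imread("pics/top0.png"),cv2.COLOR_BGR2HSV)
m=((hsv[...,0]<6)|(hsv[...,0]>174))&(hsv[...,1]>150)&(hsv[...,2]>80)
m[:, :335]=0;m[:,375:]=0
n,l,st,c=cv2.connectedComponentsWithStats(m.astype(np.uint8));k=1+np.argmax(st[1:,4])
v,u=np.nonzero(l==k);print("bar",st[k],c[k],np.median(W[v,u],0))
(cx,cy),wh,an=cv2.minAreaRect(np.c_[u,v].astype(np.float32));print(cx,cy,wh,an)
vx,vy,x0,y0=cv2.fitLine(np.c_[W[v,u][:,:2]].astype(np.float32),cv2.DIST_HUBER,0,.001,.001).ravel();print("dir",np.degrees(np.arctan2(vy,vx)),x0,y0, ray(i,cx,cy,.13))
# high points: >0.145
for (u,v) in [(302,278),(328,177),(304,267),(298,262),(312,262)]:print(u,v,W[v,u],ray(i,u,v,.152))
E
```

```text
bar [349 208  12  37 119] [354.03361345 226.65546218] [ 0.56520883 -0.07833049  0.13625511]
354.0907287597656 226.02342224121094 (3.4358227252960205, 37.35676193237305) 14.470295906066895
dir -13.803568 0.5661454 -0.07849416 [ 0.56782649 -0.07903295  0.13      ]
302 278 [0.43538346 0.04914651 0.15023374] [0.43555005 0.0490771  0.152     ]
328 177 [ 0.68876055 -0.00946779  0.15402795] [ 0.68901627 -0.00949138  0.152     ]
304 267 [0.46365898 0.04437736 0.16534271] [0.46271577 0.04485267 0.152     ]
298 262 [0.47360037 0.06095521 0.13444756] [0.47465888 0.06009724 0.152     ]
312 262 [0.47460665 0.02560333 0.13628578] [0.47554223 0.02531057 0.152     ]
```

View pics/crop1.png

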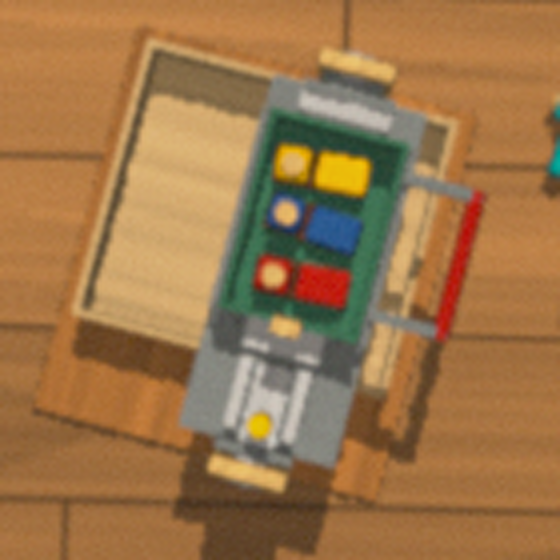

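The crop confirms the large yellow shoe in the drawer, with blue and red beside it. The knob at about (305,266) puts the bolt near x = -130 mm, so it is nearly open. Next I'll move near the knob and look with the wrist camera.

Request:
play_rows(commands="0.45 -1 0.2 0 0 0.05;0.45 -1 0.2 0 0 0.05;0.45 -1 0.2 0 0 0.05;0.45 -1 0.2 0 0 0.05;0.45 -1 0.2 0 0 0.05;0.45 -1 0.2 0 0 0.05;0.45 -1 0.2 0 0 0.05;0.45 -1 0.2 0 0 0.05;0.45 -1 0.2 0 0 0.05;0.45 -1 0.2 0 0 0.05;0.45 -1 0.2 0 0 0.05;0.45 -1 0.2 0 0 0.05;0.45 -1 0.2 0 0 0.05;0.45 -1 0.2 0 0 0.05;0.45 -1 0.2 0 0 0.05;0.45 -1 0.2 0 0 0.05;0.45 -1 0.2 0 0 0.05;0.45 -1 0.2 0 0 0.05;0 0 0 0 0 0;0 0 0 0 0 0", grip=60)

```text
time_s: 2.1
tcp_pos: [0.4698, 0.0418, 0.33]
ee_rot: [[0.972, -0.236, -0.001], [-0.236, -0.972, 0.0], [-0.001, 0.0, -1.0]]
wrist_force: [-0.6, 0.3, -0.3]
gripper_width: 0.689
gripper_force: 0.0
```

```bash
python3 - <<'E'
from station import r,cams
import cv2,numpy as np
s=r.sense(); print(s['time_s'],s['tcp_pos'],s['ee_rot'],s['wrist_force'],s['gripper_width'])
i=cams.camera_info("wrist"); p,d=cams.capture("wrist"); cv2.imwrite("pics/w1.png",p); np.save("pics/w1.npy",d);np.savez("pics/w1.npz",**i)
print(-i['R'].T@i['t'],i['R'])
E
```

```text
2.1 [0.46981793 0.0417884  0.33002445] [[ 9.71644467e-01 -2.36444099e-01 -1.10329726e-03]
 [-2.36444146e-01 -9.71645078e-01  8.93171780e-05]
 [-1.09313187e-03  1.74083637e-04 -9.99999387e-01]] [-0.5857094   0.27061669 -0.33226578] 0.6887935959939903
[0.53937277 0.02572929 0.4927782 ] [[-2.37106455e-01 -9.71483650e-01  2.17860723e-04]
 [-9.37442141e-01  2.28856902e-01  2.62348531e-01]
 [-2.54917167e-01  6.20002982e-02 -9.64973161e-01]]
```

View pics/w1.png

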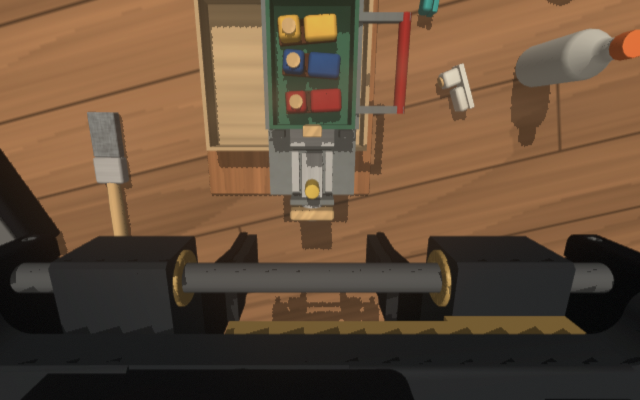

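The wrist view shows the knob at about (312,186), the tab at (312,131), the bar at (404,62) and the bolt-end post at (312,214). I'll take positions for these from this view.

```bash
python3 - <<'E'
import cv2,numpy as np
from h import *
p=cv2.imread("pics/w1.png");D=np.load("pics/w1.npy");i=np.load("pics/w1.npz");W=cloud(i,D);h=cv2.cvtColor(p,cv2.COLOR_BGR2HSV)
a=np.radians(-13.5);ex=np.array([np.cos(a),np.sin(a)]);ey=np.array([-np.sin(a),np.cos(a)]);O=np.array([.590,.013])
def S(q): d=q[:2]-O; return np.round([d@ex*1e3,d@ey*1e3,q[2]*1e3],1)
def comp(m,box):
    x0,y0,x1,y1=box;k=np.zeros(m.shape,np.uint8);k[y0:y1,x0:x1]=m[y0:y1,x0:x1]
    n,l,st,c=cv2.connectedComponentsWithStats(k);j=1+np.argmax(st[1:,4]);return np.nonzero(l==j)
H,Sa,V=h[...,0],h[...,1],h[...,2]
v,u=comp((H>18)&(H<32)&(Sa>170)&(V>90),(295,172,330,205));q=W[v,u];print("knob px",u.min(),u.max(),v.min(),v.max())
t=q[:,2]>.163;print(" top",q[t].mean(0),S(q[t].mean(0)),t.sum(),q[:,2].max())
v,u=comp(((H<6)|(H>174))&(Sa>140),(385,0,425,125));q=W[v,u];f=cv2.fitLine(q[:,:2].astype(np.float32),cv2.DIST_HUBER,0,.001,.001).ravel()
print("bar",np.degrees(np.arctan2(f[1],f[0])),q.mean(0),S(q.mean(0)),S(q[v.argmin()]),S(q[v.argmax()]))
R=W[118:150,285:340].reshape(-1,3);t=R[R[:,2]>.172];print("tab top",t.mean(0),S(t.mean(0)),t[:,2].max(),len(t))
R=W[200:225,280:345].reshape(-1,3);t=R[(R[:,2]>.146)&(R[:,2]<.158)];print("post",t.mean(0),S(t.mean(0)),len(t))
for vv in range(120,212,4): print(vv,S(W[vv,312]),S(W[vv,305]),S(W[vv,322]),p[vv,305])
E
```

```text
Traceback (most recent call last):
ValueError: attempt to get argmax of an empty sequence
```

```bash
python3 - <<'E'
import cv2,numpy as np
from h import *
p=cv2.imread("pics/w1.png");D=np.load("pics/w1.npy");i=np.load("pics/w1.npz");W=cloud(i,D);h=cv2.cvtColor(p,cv2.COLOR_BGR2HSV)
print(h[186,312],h[192,312],W[186,312],D[186,312])
a=np.radians(-13.5);ex=np.array([np.cos(a),np.sin(a)]);ey=np.array([-np.sin(a),np.cos(a)]);O=np.array([.590,.013])
def S(q): d=q[:2]-O; return np.round([d@ex*1e3,d@ey*1e3,q[2]*1e3],1)
def comp(m,box):
    x0,y0,x1,y1=box;k=np.zeros(m.shape,np.uint8);k[y0:y1,x0:x1]=m[y0:y1,x0:x1]
    n,l,st,c=cv2.connectedComponentsWithStats(k);j=1+np.argmax(st[1:,4]);return np.nonzero(l==j)
H,Sa,V=h[...,0],h[...,1],h[...,2]
R=W[172:205,295:330].reshape(-1,3);t=R[R[:,2]>.160];print("knob top",len(t),t.mean(0),S(t.mean(0)),t[:,2].max())
v,u=comp(((H<8)|(H>172))&(Sa>120),(385,0,425,125));q=W[v,u];f=cv2.fitLine(q[:,:2].astype(np.float32),cv2.DIST_HUBER,0,.001,.001).ravel()
print("bar",np.degrees(np.arctan2(f[1],f[0])),q.mean(0),S(q.mean(0)),S(q[v.argmin()]),S(q[v.argmax()]))
R=W[118:150,285:340].reshape(-1,3);t=R[R[:,2]>.172];print("tab top",t.mean(0),S(t.mean(0)),t[:,2].max(),len(t))
R=W[205:225,280:345].reshape(-1,3);t=R[(R[:,2]>.146)&(R[:,2]<.158)];print("post",t.mean(0),S(t.mean(0)),len(t))
for vv in range(120,212,4): print(vv,S(W[vv,312]),S(W[vv,305]),S(W[vv,322]),p[vv,312])
E
```

```text
[ 21 159 218] [ 21 159 213] [0.47106656 0.04177775 0.16788515] 0.3319205
knob top 189 [0.46829967 0.04285382 0.17471135] [-125.3    0.6  174.7] 0.4927782008352787
bar -12.985977 [ 0.56963652 -0.07843211  0.1372602 ] [  1.5 -93.7 137.3] [ 48.5 -92.5 136.6] [-48.7 -94.1 128.5]
tab top [0.52739844 0.02812752 0.20349891] [-6.440e+01  1.000e-01  2.035e+02] 0.4927782008352787 228
post [0.43646027 0.05050221 0.15185588] [-158.1    0.6  151.9] 473
120 [-5.600e+01 -1.000e-01  1.128e+02] [-56.    8.  112.7] [-56.1 -11.7 112.6] [55 72 59]
124 [-6.020e+01 -1.000e-01  1.302e+02] [-60.1   7.7 130.4] [-60.2 -11.2 130.2] [ 77 107 111]
128 [-6.250e+01  1.000e-01  1.897e+02] [-62.5   6.6 189.5] [-63.8 -10.5 152.8] [117 174 217]
132 [-6.610e+01  1.000e-01  1.905e+02] [-66.1   6.6 188.7] [-69.1 -11.3 126.1] [118 175 218]
136 [-6.970e+01  1.000e-01  1.907e+02] [-69.8   6.7 188.3] [-73.4 -11.3 128.1] [ 91 131 162]
140 [-77.8  -0.  127.5] [-77.9   8.  126. ] [-78.  -11.4 126.1] [ 95 103 109]
144 [-82.4   0.  126.5] [-82.2   8.  128.1] [-82.3 -11.3 128.2] [ 96 104 109]
148 [-88.6   0.  108.9] [-88.7   8.4 1
[... 680 characters left out ...]
9 171 178]
180 [-120.1    0.2  147. ] [-122.5    8.2  134.6] [-122.8  -11.4  133.5] [ 58 113 138]
184 [-120.5    0.2  166.6] [-126.5    8.2  137.9] [-127.3  -11.4  134.4] [ 64 136 165]
188 [-124.3    0.2  169. ] [-124.7    7.6  166.7] [-132.2  -11.4  133.7] [ 82 177 216]
192 [-128.8    0.2  167.8] [-128.8    7.6  168. ] [-138.4  -11.6  127.4] [ 80 175 213]
196 [-133.2    0.3  167.8] [-141.2    8.4  135.3] [-143.4  -11.7  126.9] [ 79 172 210]
200 [-144.4    0.2  141.8] [-144.     8.2  143.2] [-144.2  -11.2  142.5] [65 73 78]
204 [-148.6    0.3  143.5] [-148.4    8.2  144.3] [-148.7  -11.2  143.5] [68 76 80]
208 [-153.6    0.3  142.7] [-153.5    8.3  143.1] [-153.5  -11.2  143.3] [100 126 146]
```

The drawer is seated: the tab top is at 190 mm and the lip top at about 127 mm. The bolt is open at x ≈ -128 mm, clear of the lip. I'll grip the knob and shut it.

Request:
play_rows(commands="-0.14 0.04 -0.88 0 0 0;0 0 -0.88 0 0 0;0 0 -0.88 0 0 0;0 0 -0.88 0 0 0;0 0 -0.88 0 0 0;0 0 -0.88 0 0 0;0 0 -0.88 0 0 0;0 0 0 0 0 0;0 0 0 0 0 0", grip=60)

```text
time_s: 3.05
tcp_pos: [0.4659, 0.0442, 0.1461]
ee_rot: [[0.973, -0.233, -0.0], [-0.233, -0.973, -0.001], [-0.0, 0.001, -1.0]]
wrist_force: [0.3, -0.7, 0.4]
gripper_width: 0.689
gripper_force: 0.0
```

Request:
play_rows(commands="0 0 0 0 0 0;0 0 0 0 0 0;0 0 0 0 0 0;0 0 0 0 0 0;0 0 0 0 0 0;0 0 0 0 0 0", grip=8)

```text
time_s: 3.65
tcp_pos: [0.4659, 0.0435, 0.1459]
ee_rot: [[0.972, -0.235, 0.0], [-0.235, -0.972, 0.0], [0.0, -0.0, -1.0]]
wrist_force: [0.4, -0.8, 0.4]
gripper_width: 0.233
gripper_force: 0.0
```

Request:
play_rows(commands="0 0 0 0 0 0;0 0 0 0 0 0;0 0 0 0 0 0;0.13 -0.031 0 0 0 0;0.13 -0.031 0 0 0 0;0.13 -0.031 0 0 0 0;0.13 -0.031 0 0 0 0;0 0 0 0 0 0", grip=8)

```text
time_s: 4.45
tcp_pos: [0.4817, 0.0389, 0.1458]
ee_rot: [[0.972, -0.235, -0.001], [-0.235, -0.972, -0.002], [-0.001, 0.002, -1.0]]
wrist_force: [-1.4, -6.4, 3.4]
gripper_width: 0.177
gripper_force: 30.0
```

Request:
play_rows(commands="0.065 -0.02 0 0 0 0;0.065 -0.02 0 0 0 0;0.065 -0.02 0 0 0 0;0.065 -0.02 0 0 0 0;0 0 0 0 0 0")

```text
time_s: 4.95
tcp_pos: [0.486, 0.0376, 0.1457]
ee_rot: [[0.972, -0.236, -0.008], [-0.236, -0.972, 0.0], [-0.007, 0.002, -1.0]]
wrist_force: [-12.8, 3.2, 12.7]
gripper_width: 0.172
gripper_force: 30.0
```

The bolt is on its stop at about -107 mm. Now I'll let go and move to the tab.

Request:
play_rows(commands="-0.1 0.03 0 0 0 0;0 0 0 0 0 0;0 0 0 0 0 0;0 0 0 0 0 0;0 0 0 0 0 0;0 0 0.8 0 0 0;0 0 0.8 0 0 0;0.5 -0.12 0.5 0 0 0;0.5 -0.12 0 0 0 0;0 0 0 0 0 0", grip=55)

```text
time_s: 5.95
tcp_pos: [0.5179, 0.0311, 0.209]
ee_rot: [[0.972, -0.235, 0.002], [-0.235, -0.972, 0.001], [0.002, -0.001, -1.0]]
wrist_force: [-0.6, -0.0, -1.5]
gripper_width: 0.63
gripper_force: 0.0
```

```bash
python3 - <<'E'
from station import r,cams
import cv2,numpy as np
s=r.sense(); print(s['time_s'],s['tcp_pos'],s['wrist_force'],s['gripper_width'])
i=cams.camera_info("wrist"); p,d=cams.capture("wrist"); cv2.imwrite("pics/w2.png",p)
T,_=cams.capture("top"); cv2.imwrite("pics/t2.png",np.hstack([cv2.resize(T[160:300,240:380],(400,400),interpolation=cv2.INTER_CUBIC),cv2.resize(p[:250,200:450],(400,400))]))
E
```

```text
5.95 [0.51791092 0.03111532 0.20901158] [-0.59518489 -0.01015832 -1.5066619 ] 0.6296959414492549
```

View pics/t2.png

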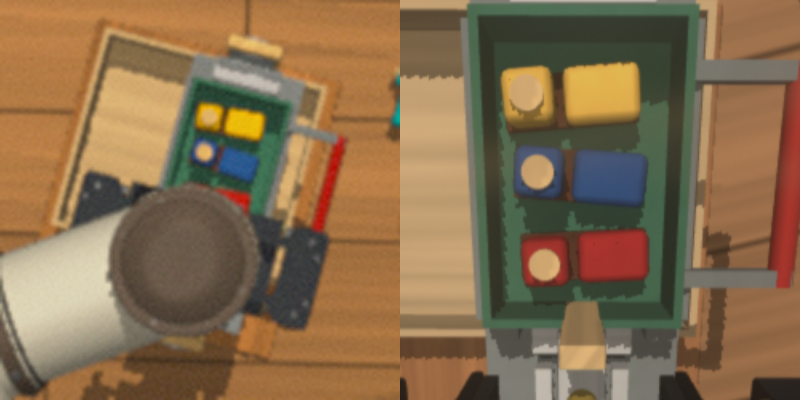

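The picture shows the yellow knob right beside the tab, at about (580,395) in the right-hand crop, so the bolt is shut. All three shoes are still in the drawer. Next I'll grip the tab.

Request:
play_rows(commands="0.27 -0.08 0 0 0 0;0 0 -0.6 0 0 0;0 0 -0.6 0 0 0;0 0 -0.53 0 0 0;0 0 0 0 0 0")

```text
time_s: 6.55
tcp_pos: [0.5226, 0.0282, 0.1544]
ee_rot: [[0.972, -0.235, -0.006], [-0.235, -0.972, -0.001], [-0.005, 0.003, -1.0]]
wrist_force: [0.4, -0.1, 0.8]
gripper_width: 0.632
gripper_force: 0.0
```

Request:
play_rows(commands="0 0 0 0 0 0;0 0 0 0 0 0;0 0 0 0 0 0;0 0 0 0 0 0;0 0 0 0 0 0;0 0 0 0 0 0;0 0 0 0 0 0;0 0 0 0 0 0", grip=10)

```text
time_s: 7.35
tcp_pos: [0.5243, 0.0286, 0.1572]
ee_rot: [[0.972, -0.235, 0.0], [-0.235, -0.972, -0.0], [0.0, 0.0, -1.0]]
wrist_force: [-0.9, -0.6, 2.3]
gripper_width: 0.202
gripper_force: 30.0
```

Request:
play_rows(commands="0 0 0.017 0 0 0;0 0 0.017 0 0 0;0 0 0.017 0 0 0;0 0 0.017 0 0 0")

```text
time_s: 7.75
tcp_pos: [0.524, 0.0286, 0.1582]
ee_rot: [[0.972, -0.235, -0.001], [-0.235, -0.972, -0.0], [-0.001, 0.0, -1.0]]
wrist_force: [0.2, 0.7, -3.9]
gripper_width: 0.201
gripper_force: 30.0
```

Request:
play_rows(commands="0 0 0.017 0 0 0;0 0 0 0 0 0")

```text
time_s: 7.95
tcp_pos: [0.5235, 0.0286, 0.1589]
ee_rot: [[0.972, -0.235, -0.002], [-0.235, -0.972, -0.0], [-0.002, 0.001, -1.0]]
wrist_force: [0.0, 1.0, -3.6]
gripper_width: 0.205
gripper_force: 30.0
```

Request:
play_rows(commands="0 0 0.017 0 0 0;0 0 0.017 0 0 0;0 0 0 0 0 0")

```text
time_s: 8.25
tcp_pos: [0.5234, 0.0286, 0.1592]
ee_rot: [[0.972, -0.235, -0.003], [-0.235, -0.972, -0.0], [-0.002, 0.001, -1.0]]
wrist_force: [0.9, -0.3, -10.3]
gripper_width: 0.206
gripper_force: 30.0
```

Request:
play_rows(commands="0 0 0.017 0 0 0;0 0 0.006 0 0 0;0 0 0 0 0 0")

```text
time_s: 8.55
tcp_pos: [0.5232, 0.0286, 0.1595]
ee_rot: [[0.972, -0.235, -0.003], [-0.235, -0.972, 0.0], [-0.003, 0.001, -1.0]]
wrist_force: [0.9, 0.4, -18.0]
gripper_width: 0.201
gripper_force: 30.0
```

Request:
play_rows(commands="0 0 -0.008 0 0 0;0 0 0 0 0 0;0 0 0 0 0 0;0 0 0 0 0 0;0 0 0 0 0 0;0 0 0 0 0 0;0 0 0 0 0 0;0 0 0 0 0 0;0 0 0 0 0 0")

```text
time_s: 9.45
tcp_pos: [0.5231, 0.0286, 0.1598]
ee_rot: [[0.972, -0.235, -0.003], [-0.235, -0.972, -0.0], [-0.003, 0.001, -1.0]]
wrist_force: [-0.3, 1.9, -26.0]
gripper_width: 0.201
gripper_force: 30.0
```

The tug held for more than a second at 10–26 N. I'll let the drawer down and release the tab.

Request:
play_rows(commands="0 0 -0.07 0 0 0;0 0 -0.05 0 0 0;0 0 0 0 0 0;0 0 0 0 0 0")

```text
time_s: 9.85
tcp_pos: [0.5253, 0.0284, 0.1591]
ee_rot: [[0.972, -0.234, 0.003], [-0.234, -0.972, -0.0], [0.003, -0.0, -1.0]]
wrist_force: [-2.4, -0.4, -8.7]
gripper_width: 0.206
gripper_force: 30.0
```

Request:
play_rows(commands="0 0 0 0 0 0;0 0 0 0 0 0;0 0 0 0 0 0;0 0 0 0 0 0;0 0 0.7 0 0 0;0 0 0.7 0 0 0;0 0 0.7 0 0 0;0 0 0 0 0 0;0 0 0 0 0 0", grip=50)

```text
time_s: 10.75
tcp_pos: [0.5246, 0.0288, 0.2207]
ee_rot: [[0.972, -0.235, 0.002], [-0.235, -0.972, 0.001], [0.001, -0.001, -1.0]]
wrist_force: [-0.4, -0.1, -0.2]
gripper_width: 0.574
gripper_force: 0.0
```

Request:
play_rows(commands="0.36 -0.9 0 0 0 0;0.36 -0.9 0 0 0 0;0.36 -0.9 0 0 0 0;0.36 -0.9 0 0 0 0;0 0 0 0 0 0;0 0 0 0 0 0", grip=30)

```text
time_s: 11.35
tcp_pos: [0.567, -0.0797, 0.2188]
ee_rot: [[0.972, -0.236, -0.003], [-0.236, -0.972, 0.0], [-0.002, 0.001, -1.0]]
wrist_force: [0.4, -0.5, -0.2]
gripper_width: 0.351
gripper_force: 0.0
```

```bash
python3 - <<'E'
from station import r,cams
import cv2,numpy as np
from h import *
s=r.sense(); print(s['time_s'],s['tcp_pos'],s['gripper_width'])
i=cams.camera_info("wrist"); p,d=cams.capture("wrist"); cv2.imwrite("pics/w3.png",p); W=cloud(i,d)
h=cv2.cvtColor(p,cv2.COLOR_BGR2HSV);m=((h[...,0]<8)|(h[...,0]>172))&(h[...,1]>120)
q=W[m];q=q[(abs(q[:,2]-.133)<.006)&(q[:,1]<-.05)];print(len(q),q.mean(0),q.min(0),q.max(0))
f=cv2.fitLine(q[:,:2].astype(np.float32),cv2.DIST_HUBER,0,.001,.001).ravel();print(f,"bar y at x=.567:",f[3]+f[1]/f[0]*(.567-f[2]))
E
```

```text
11.35 [ 0.56696893 -0.07974101  0.21879811] 0.3507687682486546
1572 [ 0.57060832 -0.079986    0.13552989] [ 0.51901203 -0.0961016   0.13145612] [ 0.61669746 -0.06413065  0.13893496]
[ 0.9707516  -0.24008618  0.5706083  -0.079986  ] bar y at x=.567: -0.07909358
```

View pics/w3.png

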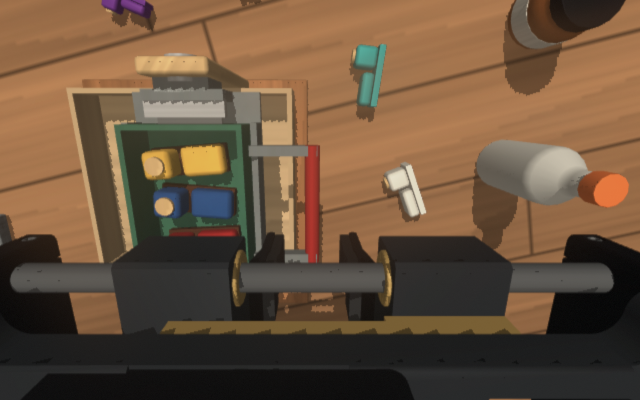

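The bar sits between the finger lines at about (312,205), and its measured position matches the tool's. I'll descend and grip it.

Request:
play_rows(commands="0.03 0.02 -0.7 0 0 0;0 0 -0.7 0 0 0;0 0 -0.7 0 0 0;0 0 -0.7 0 0 0;0 0 -0.75 0 0 0;0 0 0 0 0 0;0 0 0 0 0 0")

```text
time_s: 12.1
tcp_pos: [0.5684, -0.0781, 0.114]
ee_rot: [[0.972, -0.233, -0.0], [-0.233, -0.972, -0.0], [-0.0, 0.001, -1.0]]
wrist_force: [0.2, -0.7, -0.3]
gripper_width: 0.348
gripper_force: 0.0
```

Request:
play_rows(commands="0 0 0 0 0 0;0 0 0 0 0 0;0 0 0 0 0 0;0 0 0 0 0 0;0 0 0 0 0 0;0 0 0 0 0 0", grip=6)

```text
time_s: 12.7
tcp_pos: [0.5685, -0.0803, 0.1149]
ee_rot: [[0.972, -0.235, 0.001], [-0.235, -0.972, -0.002], [0.001, 0.002, -1.0]]
wrist_force: [0.3, -4.9, 1.9]
gripper_width: 0.127
gripper_force: 30.0
```

```bash
python3 - <<'E'
import numpy as np
a=np.radians(-13.5);ey=np.array([-np.sin(a),np.cos(a)])
N=36;th=np.linspace(0,np.pi,N+1)
p=np.c_[-np.cos(th)*.095,np.sin(th)*.095]; d=np.diff(p,axis=0)/.03
for k,(y,z) in enumerate(d): print(k+1,*np.round([ey[0]*y,ey[1]*y,z],2),end=';  ')
E
```

```text
1 0.0 0.01 0.28;  2 0.01 0.04 0.27;  3 0.01 0.06 0.27;  4 0.02 0.08 0.26;  5 0.02 0.1 0.26;  6 0.03 0.12 0.25;  7 0.03 0.14 0.23;  8 0.04 0.16 0.22;  9 0.04 0.18 0.2;  10 0.05 0.2 0.19;  11 0.05 0.21 0.17;  12 0.05 0.23 0.15;  13 0.06 0.24 0.13;  14 0.06 0.25 0.11;  15 0.06 0.26 0.08;  16 0.06 0.26 0.06;  17 0.06 0.27 0.04;  18 0.06 0.27 0.01;  19 0.06 0.27 -0.01;  20 0.06 0.27 -0.04;  21 0.06 0.26 -0.06;  22 0.06 0.26 -0.08;  23 0.06 0.25 -0.11;  24 0.06 0.24 -0.13;  25 0.05 0.23 -0.15;  26 0.05 0.21 -0.17;  27 0.05 0.2 -0.19;  28 0.04 0.18 -0.2;  29 0.04 0.16 -0.22;  30 0.03 0.14 -0.23;  31 0.03 0.12 -0.25;  32 0.02 0.1 -0.26;  33 0.02 0.08 -0.26;  34 0.01 0.06 -0.27;  35 0.01 0.04 -0.27;  36 0.0 0.01 -0.28;
```

Request:
play_rows(commands="0 0.01 0.28 0 0 0;0.01 0.04 0.27 0 0 0;0.01 0.06 0.27 0 0 0;0.02 0.08 0.26 0 0 0;0.02 0.1 0.26 0 0 0;0.03 0.12 0.25 0 0 0;0.03 0.14 0.23 0 0 0;0.04 0.16 0.22 0 0 0;0.04 0.18 0.2 0 0 0")

```text
time_s: 13.6
tcp_pos: [0.5745, -0.0559, 0.1832]
ee_rot: [[0.972, -0.235, 0.0], [-0.235, -0.972, -0.006], [0.002, 0.006, -1.0]]
wrist_force: [-0.2, -12.0, 3.2]
gripper_width: 0.124
gripper_force: 30.0
```

Request:
play_rows(commands="0.05 0.2 0.19 0 0 0;0.05 0.21 0.17 0 0 0;0.05 0.23 0.15 0 0 0;0.06 0.24 0.13 0 0 0;0.06 0.25 0.11 0 0 0;0.06 0.26 0.08 0 0 0;0.06 0.26 0.06 0 0 0;0.06 0.27 0.04 0 0 0;0.06 0.27 0.01 0 0 0;0 0 0 0 0 0;0 0 0 0 0 0")

```text
time_s: 14.7
tcp_pos: [0.5915, 0.0128, 0.2122]
ee_rot: [[0.972, -0.234, 0.006], [-0.234, -0.972, -0.001], [0.006, 0.0, -1.0]]
wrist_force: [1.2, -2.1, 6.3]
gripper_width: 0.126
gripper_force: 30.0
```

Request:
play_rows(commands="0.06 0.27 -0.01 0 0 0;0.06 0.27 -0.04 0 0 0;0.06 0.26 -0.06 0 0 0;0.06 0.26 -0.08 0 0 0;0.06 0.25 -0.11 0 0 0;0.06 0.24 -0.13 0 0 0;0.05 0.23 -0.15 0 0 0;0.05 0.21 -0.17 0 0 0;0.05 0.2 -0.19 0 0 0")

```text
time_s: 15.6
tcp_pos: [0.6073, 0.0784, 0.1829]
ee_rot: [[0.972, -0.234, 0.006], [-0.234, -0.972, -0.001], [0.006, -0.0, -1.0]]
wrist_force: [4.3, -4.3, 1.8]
gripper_width: 0.127
gripper_force: 30.0
```

Request:
play_rows(commands="0.04 0.18 -0.2 0 0 0;0.04 0.16 -0.22 0 0 0;0.03 0.14 -0.23 0 0 0;0.03 0.12 -0.25 0 0 0;0.02 0.1 -0.26 0 0 0;0.02 0.08 -0.26 0 0 0;0.01 0.06 -0.27 0 0 0;0.01 0.04 -0.27 0 0 0;0 0.01 -0.28 0 0 0;0 0 0 0 0 0;0 0 0 0 0 0")

```text
time_s: 16.7
tcp_pos: [0.6136, 0.1043, 0.1184]
ee_rot: [[0.972, -0.233, 0.007], [-0.233, -0.972, -0.002], [0.007, 0.0, -1.0]]
wrist_force: [-0.2, -6.3, 11.7]
gripper_width: 0.126
gripper_force: 30.0
```

Request:
play_rows(commands="0 0 0 0 0 0;0 0 0 0 0 0;0 0 0 0 0 0;0 0 0 0 0 0;0 0 0 0 0 0;0 0 0 0 0 0", grip=30)

```text
time_s: 17.3
tcp_pos: [0.6109, 0.1062, 0.1134]
ee_rot: [[0.972, -0.234, -0.001], [-0.234, -0.972, -0.0], [-0.001, 0.0, -1.0]]
wrist_force: [0.6, -0.1, 0.3]
gripper_width: 0.341
gripper_force: 0.0
```

Request:
play_rows(commands="0 0 0.4 0 0 0;0 0 0.8 0 0 0;0 0 0.8 0 0 0;0 0 0.8 0 0 0;0 0 0.8 0 0 0;-0.8 0.8 0.8 0 0 0;-0.8 0.8 0.3 0 0 0;-0.8 0.8 0 0 0 0;-0.8 0.8 0 0 0 0;-0.8 0.8 0 0 0 0;-0.8 0.8 0 0 0 0;-0.8 0.8 0 0 0 0;0 0 0 0 0 0;0 0 0 0 0 0")

```text
time_s: 18.7
tcp_pos: [0.4428, 0.2746, 0.2558]
ee_rot: [[0.973, -0.233, 0.001], [-0.233, -0.973, 0.001], [0.001, -0.001, -1.0]]
wrist_force: [-0.0, 0.4, 0.2]
gripper_width: 0.347
gripper_force: 0.0
```

```bash
python3 - <<'E'
from station import r,cams
import cv2,numpy as np
s=r.sense(); print(s['time_s'],s['tcp_pos'],s['wrist_force'])
T,_=cams.capture("top");P,_=cams.capture("scene")
cv2.imwrite("pics/end.png",np.hstack([cv2.resize(T[150:300,230:380],(400,400),interpolation=cv2.INTER_CUBIC),cv2.resize(P[130:280,255:405],(400,400),interpolation=cv2.INTER_CUBIC)]))
E
```

```text
18.7 [0.44275382 0.27464444 0.25580855] [-0.04012563  0.41584138  0.23512843]
```

View pics/end.png

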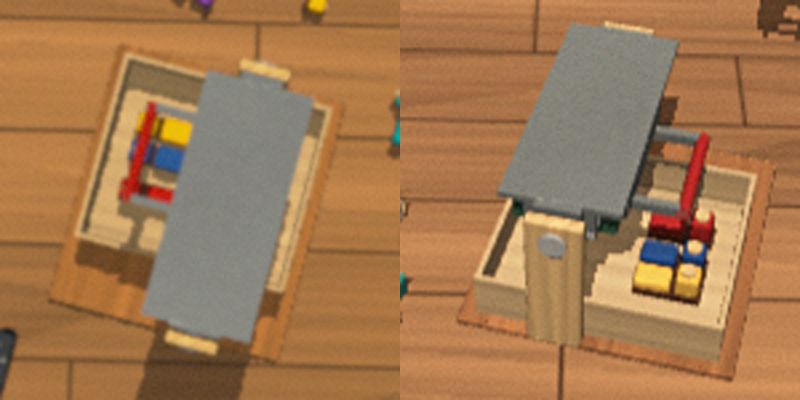

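The final view shows the cradle upside down with the bar at +y and the drawer still held in it. The red, blue and yellow shoes lie in the tray at about (680,225), (672,253) and (668,280) of the right-hand crop, and the arm is clear.

```bash
python3 -c "
from station import r
print(r.finish_job())"
```

```text
the job is handed in; nothing more can be done
None
```

I handed the job in at about 19 s with the cradle upside down, the drawer still bolted in it, all three shoes in the tray and the bystanders left alone; the upright tug on the tab ran a little over a second but crept past the asked 15 N to 26 N, and no verdict came back.

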